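# Scan a coin tube and show it to the inspection camera

### The arm

A 6-joint arm with a two-finger parallel gripper is mounted at the origin on the work surface. World frame = base frame: x ahead of the robot, y to its left, z up, the work surface at z = 0. Lengths are in m, angles in rad, forces in N, time in s.
With the tool pointing down it reaches from about 0.35 to 0.85 m from the base axis. Payload 8.1 kg.
Tool frame: the origin (TCP) lies midway between the tips of the shut fingers; the grasp point (between the pads) lies 19 mm behind it; z points along the fingers, y is the line along which they close (so a half turn about z gives the same grasp; the last joint's range is limited). The gripper opens to 85 mm and grips with 20 to 120 N. Pads are 22 mm wide; open, the fingers measure 114 mm over their backs; the gripper's body (76 mm by 85 mm) begins 54 mm behind the grasp point. The pads swing forward as they close: fully open they stand 13 mm farther back than shut.
Start: joints at [1.137, 0.13, 1.488, -0, 1.523, -0.085], TCP at [0.205, 0.564, 0.231] pointing down, gripper open.
Joint ranges: [-2.96, 2.96], [-0.89, 2.26], [0.02, 2.5], [-1.34, 4.48], [0, 2.73], [-2.66, 2.66]. Speed limits (rad/s): [2.39, 2.39, 2.79, 3.14, 3.14, 3.14].

### API

Orientations are given as a rotation vector (axis times angle).
In Python, from cell import * gives the robot as it stands. The module is installed in compiled form; this text tells all that it offers.
- The arm moves only by the tool jog_arm, never from a script. Its argument "steps" is a list that holds one entry, the list of rows, each a list of 7 numbers: the turn, a rotation vector about the tool's x, y, z in degrees, then the shift along the tool's x, y, z in mm, then the opening, from 0 (shut) to 1 (fully open). In form: [[[ax, ay, az, tx, ty, tz, jaw], ...]]. A call has 1 to 5 rows; each row shifts and turns the commanded pose from where the row before left it, along the tool's axes as they then stand; what a row does not reach is not made up. A row lasts 1/12 s, in which the tool goes at most 41.7 mm and 7.16 degrees, less where a joint would pass 70% of its speed; a pose out of reach is approached as far as the arm can. A call is refused whole if a number of a shift passes 41.7 or a number of a turn 7.16, either way. A call with a gripper value outside its range is refused whole. The fingers move at their own pace and stop on an object; the grip force is fixed at half the most. Time passes only in rows, so rows that do not move let the fingers close. It gives the time, the measured TCP pose, the force, the opening and the grip force at its end, in the units of the state.
- get_obs(): the state, without advancing time (a new reading comes with each control period).
- read_camera(name): name is "scene" or "side" or "wrist"; returns a dict with "image" (420x560x3 uint8, red, green, blue), "range_z" (420x560 float32, m along the optical axis (not along the pixel's ray), 0 where there is no reading), "K" (3x3 intrinsics, pixels), "xyz" and "rotation" of the camera in the world. Camera axes: x right, y down, z forward; pixel columns grow to the right and rows downward; lengths in m; the calibration is good to about 2 mm. A picture is of the moment at which its call begins.
- hand_in(): hands the job in; it is judged then, once.
The state is a dict: "time_s": time; "q": joint angles; "joint_vel": joint speeds; "tau": joint torques, N m; "ee_pos": TCP position; "tool_rot": TCP orientation; "wrist_force": force on the tool from outside, world axes, zero at the start; "wrist_torque": the same for the moment, N m; "grip_width": finger opening in m; "grasp_force": force on a finger pad.
Only numpy, scipy, OpenCV 4.12 (cv2) and the standard library are available. Lean on these libraries where they do the work, as an engineer would, in place of code of your own. Each camera call takes 0.05 s, during which the arm holds its last target. There are 200 camera calls.

### The job

Turn the white coin tube where it stands on the scanner pad until its red patch squarely faces the scanner's green window, and leave it so for a second. Then lift it and hold it upright in the air in front of the inspection camera, with the red patch squarely facing the lens, level with the lens and 10 cm from it; finish still holding it there, motionless. Keep the tube upright throughout and do not disturb the camera head, the green tray with its spare tube, the bell or the scoop.

Things in the scene. Friction and masses are not known exactly. Their poses are not given: they have to be found in the camera images.
- tube_center (a point): Centre (half-way up, on the axis) of the white coin tube: a closed cylinder, 40 mm diameter, 110 mm tall, 0.18 to 0.35 kg, grey lid, standing upright on the scanner pad. z is its axis, up; x points from the axis through the middle of the red patch. A red strip on the lid runs from centre to edge on the patch's side, so the direction shows from above. Its upper half is free to grip.
- tube_patch (a point): Middle of the red patch on the tube's side, 20 mm from the tube's axis and 35 mm above its foot (20 mm below the tube's centre); the patch is 40 mm tall and 23 mm wide. Axes as the tube's: x points straight out of the patch, z up.
- pad (a point): Centre of the standing place (black disc) on the scanner's pad, on the pad's top, 8 mm above the counter; the tube starts within 5 mm of it. The fixed scanner has a grey pad 150 x 90 mm and on it a black reader block 50 x 80 mm whose top is 61 mm above the counter. x points from the disc to the block's window, z up.
- window (a point): Middle of the green window on the reader block's face, 45 mm from the pad's centre along x and 43 mm above the counter. The window looks along its -x, towards the tube; x as the pad's. The patch squarely faces it when the tube's x points the same way as this x.
- lens (a point): Front centre of the inspection camera's black lens (34 mm diameter), which looks level along its -x; z is up. Its height differs from start to start (150 to 210 mm above the counter). The place for the patch is 100 mm out from the lens along -x, at the same height, with the tube's x pointing the same way as this x.
- inspector: The camera's fixed stand: grey foot 110 mm square, steel post 16 mm in diameter and 257 mm tall. It carries the white camera head (50 x 56 x 46 mm), which slides along the post if pushed hard. Origin on the counter under the head, 35 mm behind the lens front; x points from the lens back to the post, 50 mm behind the origin.
- tray: Green open plastic coin tray, 160 x 110 x 35 mm, bystander. Origin under its centre, x along its long side.
- spare: Spare white coin tube with a blue lid and no patch, 40 mm in diameter, 110 mm tall, standing in the tray, bystander. Origin at the centre of its foot.
- bell: Pewter counter bell, 76 mm in diameter and 57 mm tall, bystander. Origin under its centre.
- scoop: Aluminium ring-handled coin scoop, 150 mm long, 53 mm wide and 24 mm tall, lying on the counter, bystander. Origin on its underside, in the bowl near the handle; x points along it from the handle to the mouth.
There are look-alikes about, which are no part of the job. Leave any black or orange look-alike of the part that bears tube_center alone. What is shaped like the part that bears pad but purple is not meant.

How it is judged:
On the way, in this order (a step that is already met when the one before it is completed fails the run):
1. the tube stands on the scanner pad with its red patch squarely facing the window (angle between the x axis of tube_center and the x axis of window, either way round below 0.26 rad and x of window in the frame of tube_patch between 0.005 and 0.045 m and horizontal distance between tube_center and pad below 0.015 m and z of tube_center in the frame of pad below 0.059 m and angle between tube_center's own z axis and vertical below 0.15 rad), for 0.7 s.
2. the tube is lifted clear of the pad by the fingers (z of tube_center in the frame of pad above 0.075 m and contact force between tube and the fingers above 0.5 N), for 0.1 s.
At the end, for the whole second after the job is handed in: Only the fingers hold the tube, still, upright within 11 degrees, the patch within 20 mm of the lens axis sideways and in height, 75 to 125 mm from the lens, facing it within 15 degrees; bystanders within 30 mm and camera head within 10 mm of their starts (x of lens in the frame of tube_patch between 0.075 and 0.125 m and y of tube_patch in the frame of lens between -0.02 and 0.02 m and z of tube_patch in the frame of lens between -0.02 and 0.02 m and angle between the x axis of tube_center and the x axis of lens, either way round below 0.26 rad and angle between tube_center's own z axis and vertical below 0.2 rad and height (world z) of tube_patch above 0.1 m and linear speed of tube below 0.02 m/s and angular speed of tube below 0.2 rad/s and contact force between tube and the fingers above 0.5 N and contact force between tube and scanner below 0.05 N and contact force between tube and inspector below 0.05 N and contact force between tube and tray below 0.05 N and contact force between tube and spare below 0.05 N and contact force between tube and bell below 0.05 N and contact force between tube and scoop below 0.05 N and distance of each of tray, spare, bell, scoop from where it was at the start of the episode below 0.03 m and distance of lens from where it was at the start of the episode below 0.01 m); the arm keeps its last pose, push and grip.
It fails at once if a bystander is moved by more than 30 mm (distance of any of tray, spare, bell, scoop from where it was at the start of the episode above 0.03 m).
It fails at once if the camera head is pushed more than 10 mm out of place (distance of lens from where it was at the start of the episode above 0.01 m).
It fails at once if the tube is tipped by more than 30 degrees (angle between tube_center's own z axis and vertical above 0.52 rad).
It also fails if it takes over 48 s, if anything falls off the work surface, if the arm or the gripper's body presses on something with over 40 N, if the wrist force passes 120 N, or if a joint passes its speed limit or range.

## Working session

There is one attempt and no reset: what is moved stays moved. The work goes in short steps, Python scripts to look and compute and a tool call to move; the robot and the scene stay as the last step left them, time stands still between calls to the robot, and variables do not carry over. Pictures are saved under pics/ and viewed, at most 10 in all, crops included, and the job is handed in when it is done.

Besides the shell and the picture viewer there is one more tool, called after "Emit:" as name(argument=value, ...), one argument or row to a line, values as JSON. jog_arm: Moves the arm, as the interface text tells. Its arguments: {"type":"object","properties":{"steps":{"type":"array","items":{"type":"array","items":{"type":"array","items":{"type":"number"}}}}},"required":["steps"]}

```bash
mkdir -p pics; python3 - <<'E'
from cell import *
import cv2,numpy as np,pickle
o=get_obs();print({k:np.round(v,3).tolist() for k,v in o.items()})
ims=[]
for n in["scene","side","wrist"]:
    c=read_camera(n);pickle.dump(c,open(f'{n}.pkl','wb'));print(n,c['xyz'],np.round(c['rotation'],3).tolist(),c['K'][0],c['K'][1])
    cv2.imwrite(f'pics/{n}0.png',c['image'][:,:,::-1])
E
```

```text
{'time_s': 0.0, 'q': [1.137, 0.131, 1.489, 0.0, 1.523, -0.085], 'joint_vel': [-0.0, 0.001, 0.001, 0.001, 0.0, 0.0], 'tau': [0.002, -56.941, -50.054, 0.0, 0.015, 0.0], 'ee_pos': [0.205, 0.563, 0.23], 'tool_rot': [-0.545, -3.093, 0.003], 'wrist_force': [0.344, -0.101, 0.512], 'wrist_torque': [0.015, 0.04, -0.01], 'grasp_force': 0.0, 'grip_width': 0.085}
scene [1.39020841 0.18476    0.98037676] [-1.579, -1.964, 0.821] [506.0438687    0.         274.64403205] [  0.        506.0438687 198.4124981]
side [ 0.45565532 -0.78465267  0.94707468] [-2.378, 0.128, -0.03] [408.94754949   0.         282.62116896] [  0.         408.94754949 214.31086355]
wrist [0.12683975 0.59231289 0.37306769] [2.342, 1.641, 0.27] [321.40921199   0.         284.49864395] [  0.         321.40921199 207.0064757 ]
```

View pics/scene0.png

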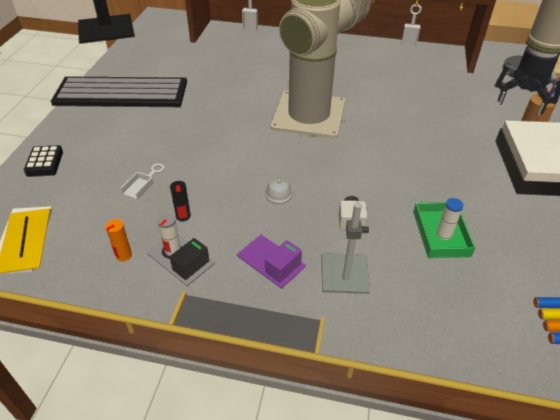

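View pics/side0.png

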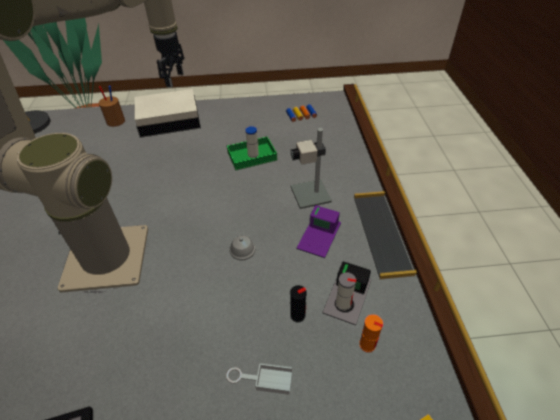

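The scene view shows the white tube at about (170,237) with the scanner block at (190,258). The purple decoy is at (272,260), and the camera head at (353,213) has its lens towards the robot. The black tube (181,200) and orange tube (120,240) stand close to the white one. The side view agrees: tube (345,292), head (307,151).

```bash
cat > h.py <<'E'
import cv2,numpy as np,pickle
from scipy.spatial.transform import Rotation as R
def world(c):
    v,u=np.mgrid[:420,:560];z=c['range_z'];K=c['K']
    p=np.dstack([(u-K[0,2])/K[0,0]*z,(v-K[1,2])/K[1,1]*z,z])
    return p@R.from_rotvec(c['rotation']).as_matrix().T+c['xyz']
def ray(c,u,v,z):
    d=R.from_rotvec(c['rotation']).as_matrix()@np.linalg.solve(c['K'],[u,v,1]);return c['xyz']+d*(z-c['xyz'][2])/d[2]
def red(im):
    h=cv2.cvtColor(im,cv2.COLOR_RGB2HSV);return ((h[...,0]<6)|(h[...,0]>174))&(h[...,1]>150)&(h[...,2]>80)
def green(im):
    h=cv2.cvtColor(im,cv2.COLOR_RGB2HSV);return (abs(h[...,0].astype(int)-62)<20)&(h[...,1]>120)&(h[...,2]>60)
E
python3 - <<'E'
from h import *
big=[]
for n,(a,b,c_,d),(e,f,g,h_) in[("scene",(190,290,140,220),(190,300,310,390)),("side",(255,335,310,390),(120,210,275,340))]:
    c=pickle.load(open(n+'.pkl','rb'));W=world(c);im=c['image']
    big.append(np.hstack([cv2.resize(im[a:b,c_:d],(400,300),interpolation=2),cv2.resize(im[e:f,g:h_],(400,300),interpolation=2)]))
    for nm,m in(("red",red(im)),("green",green(im))):
        k,l,s,ce=cv2.connectedComponentsWithStats(m.astype(np.uint8))
        for i in range(1,k):
            if s[i,4]>5:
                P=W[l==i];print(n,nm,np.round(ce[i]),s[i,4],np.round(np.median(P,0),3),np.round(P[:,2].min(),3),np.round(P[:,2].max(),3))
    # top-down groups: head points (z>0.13, white) and tube top
    for nm,(x0,x1,y0,y1,z0,z1) in dict(tube=(.5,.9,-.35,-.0,.095,.15),blocktop=(.5,.9,-.35,0,.055,.067),head=(.5,.9,0,.3,.14,.28)).items():
        m=(W[...,0]>x0)&(W[...,0]<x1)&(W[...,1]>y0)&(W[...,1]<y1)&(W[...,2]>z0)&(W[...,2]<z1)
        k,l,s,ce=cv2.connectedComponentsWithStats(m.astype(np.uint8))
        for i in range(1,k):
            if s[i,4]>15:
                P=W[l==i];print(n,nm,np.round(ce[i]),s[i,4],'min',np.round(P.min(0),3),'max',np.round(P.max(0),3),'med',np.round(np.median(P,0),3))
cv2.imwrite('pics/crops.png',np.vstack(big)[:,:,::-1])
E
```

```text
scene red [550.  90.] 6 [-0.113  0.732  0.122] 0.11 0.13
scene red [178. 188.] 31 [ 0.544 -0.247  0.111] 0.106 0.115
scene red [182. 212.] 113 [ 0.552 -0.242  0.036] 0.012 0.059
scene red [163. 222.] 16 [ 0.665 -0.236  0.119] 0.116 0.122
scene red [110. 227.] 6 [ 0.702 -0.355  0.111] 0.11 0.112
scene red [166. 246.] 59 [ 0.675 -0.236  0.043] 0.025 0.063
scene red [115. 251.] 26 [ 0.712 -0.354  0.037] 0.018 0.054
scene green [443. 233.] 1748 [0.465 0.415 0.007] -0.003 0.98
scene green [196. 245.] 31 [ 0.672 -0.163  0.062] 0.058 0.066
scene green [290. 247.] 13 [0.632 0.057 0.062] 0.056 0.064
scene tube [178. 188.] 207 min [ 0.513 -0.271  0.095] max [ 0.556 -0.23   0.115] med [ 0.54  -0.249  0.109]
scene tube [166. 222.] 286 min [ 0.634 -0.254  0.095] max [ 0.678 -0.212  0.123] med [ 0.663 -0.23   0.117]
scene tube [117. 228.] 156 min [ 0.674 -0.35   0.096] max [ 0.715 -0.328  0.115] med [ 0.698 -0.339  0.109]
scene blocktop [180. 204.] 54 min [ 0.529 -0.27   0.055] max [ 0.556 -0.23   0.067] med [ 0.551 -0.244  0.061]
scene blocktop [170. 240.] 55 min [ 0.651 -0.25   0.055] max [ 0.67
[... 1252 characters left out ...]
96] max [ 0.676 -0.213  0.122] med [ 0.654 -0.239  0.117]
side tube [298. 294.] 250 min [ 0.514 -0.271  0.095] max [ 0.553 -0.23   0.116] med [ 0.533 -0.255  0.11 ]
side tube [372. 319.] 130 min [ 0.672 -0.35   0.096] max [ 0.712 -0.33   0.114] med [ 0.692 -0.342  0.11 ]
side blocktop [355. 272.] 411 min [ 0.648 -0.215  0.055] max [ 0.736 -0.136  0.065] med [ 0.697 -0.173  0.061]
side blocktop [344. 298.] 45 min [ 0.635 -0.256  0.055] max [ 0.671 -0.233  0.067] med [ 0.649 -0.251  0.061]
side blocktop [298. 309.] 40 min [ 0.514 -0.273  0.056] max [ 0.55  -0.255  0.067] med [ 0.532 -0.268  0.063]
side head [309. 150.] 716 min [0.566 0.153 0.141] max [0.672 0.227 0.258] med [0.622 0.18  0.198]
```

View pics/crops.png

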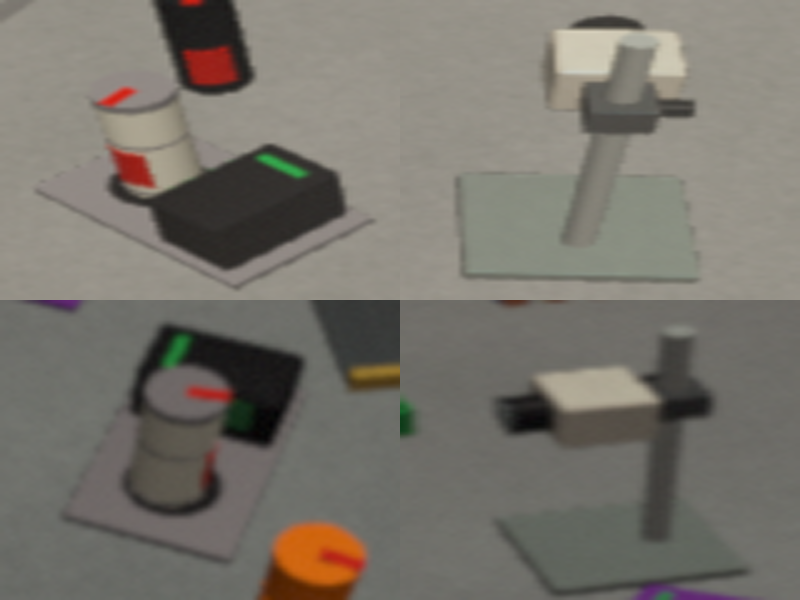

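```bash
python3 - <<'E'
from h import *
for n in("scene","side"):
    c=pickle.load(open(n+'.pkl','rb'));W=world(c);im=c['image'];h=cv2.cvtColor(im,cv2.COLOR_RGB2HSV)
    box=lambda x0,x1,y0,y1,z0,z1:(W[...,0]>x0)&(W[...,0]<x1)&(W[...,1]>y0)&(W[...,1]<y1)&(W[...,2]>z0)&(W[...,2]<z1)
    def comp(m):
        k,l,s,_=cv2.connectedComponentsWithStats(m.astype(np.uint8));return l==1+np.argmax(s[1:,4])
    def rect(P,nm):
        r=cv2.minAreaRect(P[:,:2].astype(np.float32)*1000);print(n,nm,np.round(r[0],1),np.round(r[1],1),round(r[2],1),'z',np.round(np.median(P[:,2]),3),len(P))
    m=comp(box(.64,.76,-.215,-.12,.052,.068));rect(W[m],'block')
    m=comp(box(.58,.75,-.29,-.1,.004,.013)&(h[...,2]>60));rect(W[m],'pad')
    m=box(.6,.7,-.27,-.2,.112,.125);P=W[m];print(n,'lid',np.round(cv2.minEnclosingCircle(P[:,:2].astype(np.float32)*1000),1) if 0 else cv2.minEnclosingCircle(P[:,:2].astype(np.float32)*1000),np.median(P[:,2]))
    rm=red(im)&m;print('strip',W[rm].mean(0)); 
    b=box(.53,.7,.14,.25,.13,.3);P=W[b]
    white=b&(h[...,2]>150)
    Q=W[white];print('white z pct',np.percentile(Q[:,2],[2,20,50,80,98]))
    zt=np.percentile(Q[:,2],80);t=comp(white&(abs(W[...,2]-zt)<.007));rect(W[t],'headtop')
    f=box(.55,.72,.1,.26,-.004,.014)&(W[...,0]>.6);
    bl=b&(h[...,2]<70);Pb=W[bl];print('black',Pb.min(0),Pb.max(0),len(Pb)); front=Pb[Pb[:,0]<.61];rect(front,'lensbarrel');print(front.min(0),front.max(0))
    p=W[box(.6,.72,.14,.25,.235,.27)];print('post',np.median(p,0),p.min(0),p.max(0))
E
```

```text
scene block [ 694.  -174.8] [55.3 80.3] 60.5 z 0.06 620
scene pad [ 677.1 -209.1] [154.8  91.4] 63.2 z 0.008 560
scene lid ((656.03955078125, -232.19842529296875), 22.160541534423828) 0.11806309970356876
strip [ 0.66567334 -0.23640378  0.11882255]
white z pct [0.17127002 0.20100327 0.20516215 0.20717247 0.2578374 ]
scene headtop [613.8 188.8] [49.6 54.4] 10.5 z 0.205 323
black [0.56847289 0.1697305  0.18301665] [0.66941109 0.22429371 0.20290485] 45
scene lensbarrel [574.7 182.1] [11.5 24.1] 2.7 z 0.199 30
[0.56847289 0.1697305  0.19022956] [0.58047509 0.19396505 0.20290485]
post [0.65721342 0.19536508 0.25168086] [0.64412528 0.18741243 0.23509008] [0.66268365 0.20320539 0.2591963 ]
side block [ 691.5 -175.2] [53.  79.7] 60.7 z 0.061 420
side pad [ 671.4 -211.2] [147.2  90.2] 60.3 z 0.008 734
side lid ((655.3346557617188, -233.88116455078125), 21.23678970336914) 0.11790844947527496
strip [ 0.66667351 -0.23715029  0.11961491]
white z pct [0.20311909 0.2047001  0.20594232 0.20713711 0.20853414]
side headtop [613.4 187.9] [44.9 51.1] 9.2 z 0.206 160
black [0.56704204 0.16050229 0.13012579] [0.67050724 0.22672983 0.25485321] 262
side lensbarrel [579.3 175.9] [22.4 34.6] 10.4 z 0.193 98
[0.56704204 0.16050229 0.16959172] [0.59182365 0.1942934  0.20402427]
post [0.65096124 0.19070822 0.25035689] [0.64437872 0.18405423 0.23563738] [0.66021206 0.20393306 0.25825044]
```

The crops show the red patch and strip on the tube pointing to about world yaw -19°. The window axis is at about +60.6°, so the tube needs about +80°. The lens yaw is about 10° and its front is near (0.569, 0.180, 0.185). I'm starting the transfer to above the tube.

Emit:
jog_arm(
  steps=[
    [[0, 0, 6.5, -30.4, -26, 0, 1], [0, 0, 6.5, -33.2, -22.4, 0, 1], [0, 0, 6.5, -35.5, -18.5, 0, 1], [0, 0, 6.5, -37.3, -14.3, 0, 1], [0, 0, 6.5, -38.7, -10, 0, 1]],
  ],
)

```text
time_s: 0.57
ee_pos: [0.3038, 0.3881, 0.2309]
tool_rot: [-1.396, -2.814, 0.001]
wrist_force: [1.0, 0.1, 0.7]
grip_width: 0.0852
grasp_force: 0.0
```

Emit:
jog_arm(
  steps=[
    [[0, 0, 6.5, -39.6, -5.6, 0, 1], [0, 0, 6.5, -40, -1, 0, 1], [0, 0, 6.5, -39.8, 3.5, 0, 1], [0, 0, 6.5, -39.2, 8, 0, 1], [0, 0, 6.5, -38, 12.4, 0, 1]],
  ],
)

```text
time_s: 0.98
ee_pos: [0.4025, 0.214, 0.2312]
tool_rot: [2.128, 2.311, 0.0]
wrist_force: [1.0, 0.6, 0.4]
grip_width: 0.0855
grasp_force: 0.0
```

Emit:
jog_arm(
  steps=[
    [[0, 0, 6.5, -36.4, 16.6, 0, 1], [0, 0, 6.5, -34.3, 20.6, 0, 1], [0, 0, 6.5, -31.7, 24.4, 0, 1], [0, 0, 6.5, -28.8, 27.8, 0, 1], [0, 0, 6.5, -25.4, 30.9, 0, 1]],
  ],
)

```text
time_s: 1.4
ee_pos: [0.5012, 0.0398, 0.2312]
tool_rot: [-2.69, -1.622, -0.0]
wrist_force: [0.3, 1.1, 1.2]
grip_width: 0.0856
grasp_force: 0.0
```

Emit:
jog_arm(
  steps=[
    [[0, 0, 6.5, -21.8, 33.5, 0, 1], [0, 0, 6.5, -17.8, 35.8, 0, 1], [0, 0, 6.5, -13.7, 37.6, 0, 1], [0, 0, 6.5, -9.3, 38.9, 0, 1], [0, 0, 6.5, -4.9, 39.7, 0, 1]],
  ],
)

```text
time_s: 1.82
ee_pos: [0.5998, -0.1341, 0.2308]
tool_rot: [-3.036, -0.805, 0.001]
wrist_force: [0.9, 0.2, 0.6]
grip_width: 0.0853
grasp_force: 0.0
```

Emit:
jog_arm(
  steps=[
    [[0, 0, 0, 0, 35, 0, 1], [0, 0, 0, 0, 35, 0, 1], [0, 0, 0, 0, 30, 0, 1], [0, 0, 0, 0, 10, 0, 1], [0, 0, 0, 0, 0, 0, 1]],
  ],
)

```text
time_s: 2.23
ee_pos: [0.6544, -0.2301, 0.2298]
tool_rot: [-3.035, -0.809, 0.002]
wrist_force: [0.6, 1.5, 0.2]
grip_width: 0.0856
grasp_force: 0.0
```

```bash
cat > w.py <<'E'
from cell import *
from h import *
import sys
o=get_obs();c=read_camera('wrist');pickle.dump(c,open('wrist.pkl','wb'));cv2.imwrite(f'pics/{sys.argv[1]}.png',c['image'][:,:,::-1])
print(o['time_s'],np.round(o['ee_pos'],4),np.round(o['q'],2));M=R.from_rotvec(o['tool_rot']).as_matrix();print('xyaw',np.degrees(np.arctan2(M[1,0],M[0,0])),'z',M[:,2])
W=world(c);im=c['image'];z=W[...,2]
lid=((W[...,0]-.6555)**2+(W[...,1]+.233)**2<.03**2)&(z>.11)&(z<.126)
ctr,r=cv2.minEnclosingCircle(W[lid][:,:2].astype(np.float32)*1000);print('lid',ctr,r,np.median(z[lid]))
rm=red(im)&lid;s=W[rm].mean(0)*1000;print('strip',s,'yaw',np.degrees(np.arctan2(s[1]-ctr[1],s[0]-ctr[0])),rm.sum())
d=np.array(ctr)-o['ee_pos'][:2]*1000;print('to go tool xy',M[:2,0]@d,M[:2,1]@d)
E
python3 w.py w1
```

```text
2.2333 [ 0.6544 -0.2301  0.2298] [-0.41  0.39  1.19 -0.    1.57  0.64]
xyaw 29.855975466254915 z [-1.45165158e-03  4.65948719e-05 -9.99998945e-01]
lid (654.4297485351562, -232.51962280273438) 20.689363479614258 0.11882040467746707
strip [ 664.829396   -235.55396573  119.50484759] yaw -16.265852783261316 220
to go tool xy -1.1793460508755813 2.059785709053629
```

View pics/w1.png

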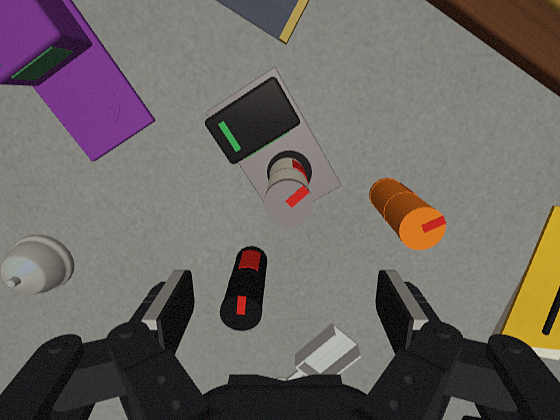

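The wrist view shows the tube lid at (290,190) midway between the fingers. The block is up-left of it, and the orange and black tubes are clear of the fingers' path. I'm descending and gripping.

Emit:
jog_arm(
  steps=[
    [[0, 0, 0, -1, 2, 40, 1], [0, 0, 0, 0, 0, 40, 1], [0, 0, 0, 0, 0, 40, 1], [0, 0, 0, 0, 0, 36, 1], [0, 0, 0, 0, 0, 0, 1]],
  ],
)

```text
time_s: 2.7
ee_pos: [0.6481, -0.2255, 0.0651]
tool_rot: [-3.024, -0.813, 0.019]
wrist_force: [-1.1, 1.0, -2.4]
grip_width: 0.0857
grasp_force: 0.0
```

Emit:
jog_arm(
  steps=[
    [[0, 0, 0, 0, 0, 0, 0.6], [0, 0, 0, 0, 0, 0, 0.45], [0, 0, 0, 0, 0, 0, 0.3], [0, 0, 0, 0, 0, 0, 0.2], [0, 0, 0, 0, 0, 0, 0.2]],
  ],
)

```text
time_s: 3.12
ee_pos: [0.657, -0.2306, 0.0799]
tool_rot: [3.031, 0.813, 0.008]
wrist_force: [-0.2, -0.2, 6.2]
grip_width: 0.0389
grasp_force: 59.6
```

Emit:
jog_arm(
  steps=[
    [[0, 0, 0, 0, 0, 0, 0.2], [0, 0, 0, 0, 0, 0, 0.2], [0, 0, 0, 0, 0, 0, 0.2], [0, 0, 0, 0, 0, 0, 0.2], [0, 0, 0, 0, 0, 0, 0.2]],
  ],
)

```text
time_s: 3.53
ee_pos: [0.657, -0.2306, 0.0799]
tool_rot: [3.031, 0.812, 0.008]
wrist_force: [0.4, -1.5, 7.0]
grip_width: 0.0388
grasp_force: 59.6
```

Emit:
jog_arm(
  steps=[
    [[0, 0, -3, 0, 0, 0, 0.2], [0, 0, -6, 0, 0, 0, 0.2], [0, 0, -6, 0, 0, 0, 0.2], [0, 0, -6, 0, 0, 0, 0.2], [0, 0, -6, 0, 0, 0, 0.2]],
  ],
)

```text
time_s: 3.95
ee_pos: [0.6571, -0.2295, 0.0799]
tool_rot: [2.753, 1.505, 0.008]
wrist_force: [-0.7, 5.2, 8.1]
grip_width: 0.0388
grasp_force: 59.7
```

Emit:
jog_arm(
  steps=[
    [[0, 0, -6, 0, 0, 0, 0.2], [0, 0, -6, 0, 0, 0, 0.2], [0, 0, -6, 0, 0, 0, 0.2], [0, 0, -6, 0, 0, 0, 0.2], [0, 0, -6, 0, 0, 0, 0.2]],
  ],
)

```text
time_s: 4.37
ee_pos: [0.6567, -0.2295, 0.0799]
tool_rot: [2.27, 2.166, 0.005]
wrist_force: [-1.4, 4.5, 8.5]
grip_width: 0.0384
grasp_force: 59.8
```

Emit:
jog_arm(
  steps=[
    [[0, 0, -6, 0, 0, 0, 0.2], [0, 0, -6, 0, 0, 0, 0.2], [0, 0, -6, 0, 0, 0, 0.2], [0, 0, -3, 0, 0, 0, 0.2], [0, 0, 0, 0, 0, 0, 0.2]],
  ],
)

```text
time_s: 4.78
ee_pos: [0.6565, -0.2298, 0.0798]
tool_rot: [1.838, 2.542, 0.003]
wrist_force: [-3.0, 2.6, 8.0]
grip_width: 0.0389
grasp_force: 59.8
```

```bash
python3 w.py w2; python3 - <<'E'
from cell import *
from h import *
for n in("scene","side"):
    c=read_camera(n);W=world(c);im=c['image'];pickle.dump(c,open(n+'1.pkl','wb'))
    near=((W[...,0]-.6555)**2+(W[...,1]+.233)**2<.03**2)&(W[...,2]>.01);rm=red(im)&near
    print(n,rm.sum(),W[rm].mean(0) if rm.any() else'')
    print('uv',np.argwhere(rm).mean(0) if rm.any() else '')
    if n=='scene':a=im[180:300,120:280]
    else:b=im[220:340,270:430]
cv2.imwrite('pics/c2.png',cv2.resize(np.hstack([a,b]),(800,300),interpolation=2)[:,:,::-1])
E
```

```text
4.7833 [ 0.6565 -0.2298  0.0798] [-0.41  0.49  1.34  0.    1.31 -0.73]
xyaw 108.24316166768455 z [ 0.0048183  -0.00117398 -0.9999877 ]
lid (652.9358520507812, -226.62017822265625) 28.009374618530273 0.1186988712933406
strip [ 662.21136365 -222.84108322  119.5581448 ] yaw 22.167314603973345 937
to go tool xy 4.118180827800022 -2.4085056964932177
scene 69 [ 0.66909452 -0.21655549  0.0458706 ]
uv [244.72463768 174.98550725]
side 22 [ 0.66071057 -0.22879128  0.12634804]
uv [275.5 349. ]
```

View pics/c2.png

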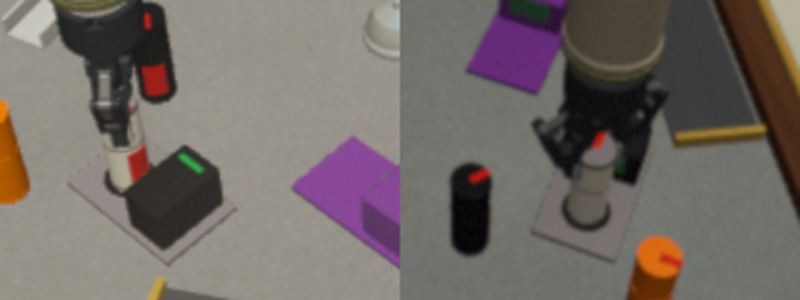

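View pics/w2.png

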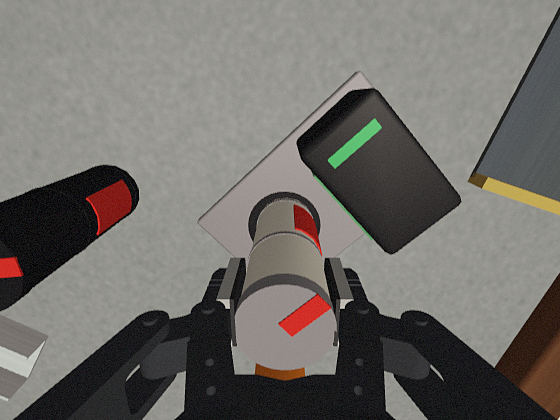

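In the wrist view the strip runs from (283,330) to (328,303), towards the block's near face. I'll fit both directions precisely.

```bash
python3 - <<'E'
from h import *
c=pickle.load(open('wrist.pkl','rb'));im=c['image']
def big(m):
    k,l,s,_=cv2.connectedComponentsWithStats(m.astype(np.uint8));return l==1+np.argmax(s[1:,4])
m=red(im);m[:285]=0;m[345:]=0;m[:,:265]=0;m[:,340:]=0
def line(m,z):
    v,u=np.nonzero(big(m));P=np.array([ray(c,a,b,z)[:2] for a,b in zip(u,v)])*1000
    r=cv2.minAreaRect(P.astype(np.float32));L=cv2.fitLine(P.astype(np.float32),2,0,.01,.01).ravel();print(np.round(P.mean(0),1),np.round(r[1],1),np.degrees(np.arctan2(L[1],L[0])))
line(m,.118)
g=green(im);g[175:]=0;line(g,.061)
h=cv2.cvtColor(im,cv2.COLOR_RGB2HSV);W=world(c);b=(abs(W[...,2]-.061)<.006)&(W[...,0]>.6)
b[:,:290]=0;b[265:]=0;r=cv2.minAreaRect(W[big(b)][:,:2].astype(np.float32)*1000);print(r)
lid=(abs(W[...,2]-.118)<.006);lid[:,:233]=0;lid[:,340:]=0;lid[:270]=0;lid&=(h[...,1]<60)|m;lid=big(lid);print(cv2.minEnclosingCircle(W[lid][:,:2].astype(np.float32)*1000))
E
```

```text
[ 662.7 -223.9] [20.5  8.5] 60.236404
[ 670.1 -160.3] [30.2  6.3] 61.051064
((691.2777099609375, -173.0474090576172), (51.31341552734375, 79.78157043457031), 60.90834426879883)
((656.8880004882812, -229.34814453125), 24.008211135864258)
```

The strip is at 60.2° against the window axis at about 60.9°, so the patch is square. I'll dwell for over a second, then lift.

Emit:
jog_arm(
  steps=[
    [[0, 0, 0, 0, 0, 0, 0.2], [0, 0, 0, 0, 0, 0, 0.2], [0, 0, 0, 0, 0, 0, 0.2], [0, 0, 0, 0, 0, 0, 0.2], [0, 0, 0, 0, 0, 0, 0.2]],
  ],
)

```text
time_s: 5.35
ee_pos: [0.6566, -0.2299, 0.0799]
tool_rot: [1.843, 2.538, 0.003]
wrist_force: [-1.5, 4.1, 9.6]
grip_width: 0.0389
grasp_force: 59.8
```

Emit:
jog_arm(
  steps=[
    [[0, 0, 0, 0, 0, 0, 0.2], [0, 0, 0, 0, 0, 0, 0.2], [0, 0, 0, 0, 0, 0, 0.2], [0, 0, 0, 0, 0, 0, 0.2], [0, 0, 0, 0, 0, 0, 0.2]],
  ],
)

```text
time_s: 5.77
ee_pos: [0.6566, -0.2299, 0.0798]
tool_rot: [1.843, 2.538, 0.003]
wrist_force: [-2.0, 3.3, 8.7]
grip_width: 0.0389
grasp_force: 59.8
```

Emit:
jog_arm(
  steps=[
    [[0, 0, 0, 0, 0, 0, 0.2], [0, 0, 0, 0, 0, 0, 0.2], [0, 0, 0, 0, 0, 0, 0.2], [0, 0, 0, 0, 0, 0, 0.2], [0, 0, 0, 0, 0, -5, 0.2]],
  ],
)

```text
time_s: 6.18
ee_pos: [0.6555, -0.2298, 0.0826]
tool_rot: [1.845, 2.54, 0.001]
wrist_force: [0.3, -0.5, -1.6]
grip_width: 0.0385
grasp_force: 60.4
```

Emit:
jog_arm(
  steps=[
    [[0, 0, 0, 0, 0, -15, 0.2], [0, 0, 0, 0, 0, -30, 0.2], [0, 0, 0, 0, 0, -40, 0.2], [0, 0, 0, 0, 0, -35, 0.2], [0, 0, 0, 0, 0, -17, 0.2]],
  ],
)

```text
time_s: 6.6
ee_pos: [0.6566, -0.2307, 0.226]
tool_rot: [1.841, 2.534, 0.003]
wrist_force: [0.3, 0.1, -0.5]
grip_width: 0.0387
grasp_force: 60.6
```

Emit:
jog_arm(
  steps=[
    [[0, 0, 0, 0, 0, 0, 0.2], [0, 0, 3.9, 19.7, -3.3, 0, 0.2], [0, 0, 3.9, 35, -8.4, 0, 0.2], [0, 0, 3.9, 34.4, -10.8, 0, 0.2], [0, 0, 3.9, 33.5, -13.1, 0, 0.2]],
  ],
)

```text
time_s: 7.02
ee_pos: [0.5937, -0.1153, 0.2164]
tool_rot: [-2.178, -2.262, 0.001]
wrist_force: [0.2, -0.2, -1.2]
grip_width: 0.0387
grasp_force: 61.0
```

Emit:
jog_arm(
  steps=[
    [[0, 0, 3.9, 32.6, -15.3, 0, 0.2], [0, 0, 3.9, 31.5, -17.5, 0, 0.2], [0, 0, 3.9, 30.2, -19.6, 0, 0.2], [0, 0, 3.9, 28.8, -21.6, 0, 0.2], [0, 0, 3.9, 27.3, -23.5, 0, 0.2]],
  ],
)

```text
time_s: 7.43
ee_pos: [0.5102, 0.0446, 0.2168]
tool_rot: [-2.53, -1.862, 0.001]
wrist_force: [1.1, 1.2, -3.0]
grip_width: 0.0387
grasp_force: 61.0
```

Emit:
jog_arm(
  steps=[
    [[0, 0, 3.9, 25.6, -25.3, 0, 0.2], [0, 0, 3.9, 23.8, -27, 0, 0.2], [0, 0, 3.9, 21.9, -28.6, 0, 0.2], [0, 0, 3.9, 14.4, -21.7, 0, 0.2], [0, 0, 0, 0, 0, 0, 0.2]],
  ],
)

```text
time_s: 7.85
ee_pos: [0.4469, 0.1658, 0.2169]
tool_rot: [-2.755, -1.504, 0.001]
wrist_force: [-0.7, -0.2, -1.8]
grip_width: 0.0386
grasp_force: 61.2
```

Emit:
jog_arm(
  steps=[
    [[0, 0, 0, 0, 0, 0, 0.2], [0, 0, 0, 0, 0, 0, 0.2], [0, 0, 0, 0, 0, 0, 0.2]],
  ],
)

```text
time_s: 8.1
ee_pos: [0.4499, 0.1613, 0.2171]
tool_rot: [2.757, 1.506, -0.001]
wrist_force: [0.2, -0.8, -1.5]
grip_width: 0.039
grasp_force: 61.2
```

```bash
python3 - <<'E'
from cell import *
from h import *
o=get_obs();M=R.from_rotvec(o['tool_rot']).as_matrix();print(o['time_s'],o['ee_pos'],'xyaw',np.degrees(np.arctan2(M[1,0],M[0,0])),o['grasp_force'])
cr=[]
for n,(a,b) in dict(scene=(140,270),side=(80,200),wrist=(150,200)).items():
    c=read_camera(n);W=world(c);im=c['image'];pickle.dump(c,open(n+'2.pkl','wb'))
    rm=red(im)&((W[...,0]-.451)**2+(W[...,1]-.16)**2<.04**2)&(W[...,2]>.1)
    k,l,s,ce=cv2.connectedComponentsWithStats(rm.astype(np.uint8))
    for i in range(1,k):
        if s[i,4]>8:P=W[l==i];print(n,ce[i],s[i],'mean',P.mean(0),'zr',P[:,2].min(),P[:,2].max())
    cr.append(cv2.resize(im if n=='wrist' else im[a:a+120,b:b+160],(400,300),interpolation=2))
cv2.imwrite('pics/c3.png',np.vstack([np.hstack(cr[:2]),np.hstack([cr[2],cr[2]*0])])[:,:,::-1])
E
```

```text
8.1 [0.44987544 0.16129262 0.21710705] xyaw 57.30124565086768 61.19901895523071
scene [350.55555556 144.22222222] [350 142   2   5   9] mean [0.46252807 0.16087599 0.25805943] zr 0.2545747534524717 0.2717177806781045
scene [346.83333333 171.14444444] [343 166   9  12  90] mean [0.46831879 0.16091279 0.18103219] zr 0.15992467737316696 0.19990413338449808
wrist [305.73962264 224.57358491] [294 206  28  50 530] mean [0.46728962 0.16535674 0.18408688] zr 0.15294788367144255 0.20199633733590555
wrist [304.52315789 314.67052632] [278 293  53  43 950] mean [0.45890584 0.16117731 0.2568744 ] zr 0.25493836155313343 0.2586591245647821
```

View pics/c3.png

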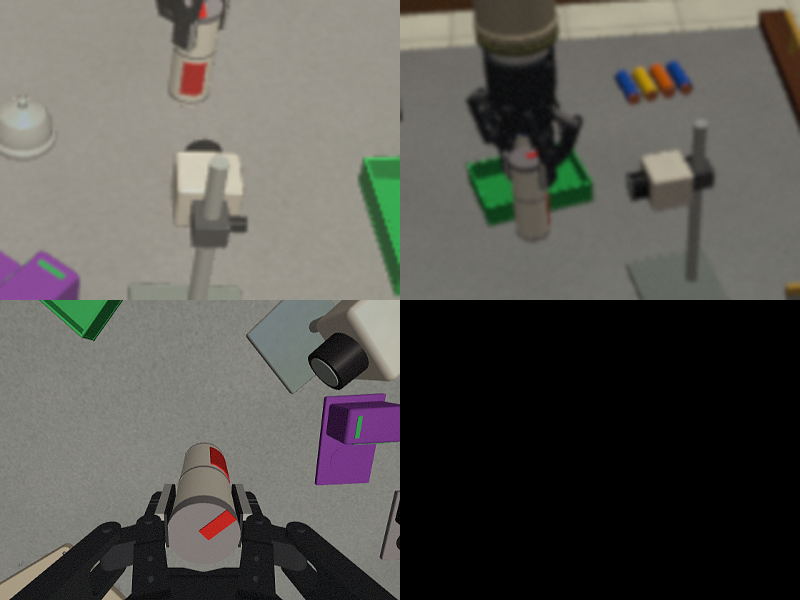

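The tube is held upright with the patch towards the lens, and the wrist view also shows the lens face at about (322,375) in the mosaic. I'll measure the lens face and the strip direction from there.

```bash
python3 - <<'E'
from h import *
c=pickle.load(open('wrist2.pkl','rb'));im=c['image'];W=world(c);h=cv2.cvtColor(im,cv2.COLOR_RGB2HSV)
m=(W[...,0]>.555)&(W[...,0]<.6)&(W[...,1]>.145)&(W[...,1]<.22)&(W[...,2]>.155)&(W[...,2]<.215)&(h[...,2]<140)
P=W[m];print(m.sum(),P.min(0),P.max(0))
th=np.radians(10);a=P[:,0]*np.cos(th)+P[:,1]*np.sin(th);b=-P[:,0]*np.sin(th)+P[:,1]*np.cos(th)
print('along pct',np.percentile(a,[1,5,25,50,90,99]))
f=a<np.percentile(a,2)+.004;F=P[f];print('front n',f.sum(),'lat',b[f].min(),b[f].max(),'z',F[:,2].min(),F[:,2].max(),'mean',F.mean(0))
U,S,V=np.linalg.svd(F-F.mean(0));print('normal',V[2])
r=red(im);r[:,:270]=0;r[:,340:]=0;r[:285]=0;r[345:]=0;v,u=np.nonzero(r)
Q=np.array([ray(c,x,y,.257)[:2] for x,y in zip(u,v)],np.float32)*1000;L=cv2.fitLine(Q,2,0,.01,.01).ravel();print('strip',Q.mean(0),np.degrees(np.arctan(L[1]/L[0])))
p=np.array([.468,.162]);print('patch: along',p@[np.cos(th),np.sin(th)],'lat',p@[-np.sin(th),np.cos(th)])
E
```

```text
7788 [0.56491659 0.15912147 0.16243445] [0.59991586 0.21613559 0.20684089]
along pct [0.59022135 0.5905381  0.59570624 0.60783474 0.61247068 0.62475306]
front n 1735 lat 0.06319611635302758 0.09799538100246111 z 0.16600706232934553 0.2015970437315142 mean [0.56805311 0.18376209 0.18852722]
normal [ 0.98668992  0.1515289  -0.05900841]
strip [458.95886 161.26253] 9.599172
patch: along 0.4890210331917561 lat 0.0782715088398543
```

The patch is 101 mm from the lens, about 2 mm off sideways and about 3 mm low, with yaw within about 1°. That is well inside the limits, so I'm handing in.

```bash
python3 -c "
from cell import *
import numpy as np
o=get_obs();print(o['time_s'],np.abs(o['joint_vel']).max(),o['grasp_force']);print(hand_in())"
```

```text
8.25 0.004571824809517996 61.19915843009949
the job is handed in; nothing more can be done
None
```

I turned the tube to face the scanner window (within about 1°), left it over a second, then lifted it; it is held still 101 mm from the lens, within about 3 mm and 1° of square, and handed in at 8.25 s with no verdict shown.

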